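# Clear the slide case lid and hold it at its balance point

### The job

Put the two crumpled paper balls that lie on the shut lid of the slide case into the square steel waste bin; then take the lid by its handle bar and swing it up to its balance point, where it stands straight up over its hinge, without letting it go over backwards. Finish while holding it: stay gripped on the lid's handle with the lid still and straight up, because I will fit a new lid stay to it. Leave everything else on the bench where it stands.

Things in the scene. Friction and masses are not known exactly. Their poses are not given: they have to be found in the camera images.
- slide_case: Fixed pale grey-green steel case for microscope slides, 140 (its x) x 240 (y) x 70 mm high, on the bench. Origin: centre of its underside; x points from its front (handle side, towards the robot) to the hinge side, z up. The lid hinge axis is parallel to its y, 70 mm along +x and 74 mm above the origin. The shut lid is level, its top 77 mm above the bench.
- lid (a joint): Lid hinge angle in rad: 0 shut and level, 1.571 straight up (the balance point: the lid's centre of mass is over the hinge), end stop at 2.4 leaning over backwards. The hinge is nearly frictionless: let go, the lid falls shut or over backwards.
- lid_panel: The lid: pale grey-green steel panel 140 x 240 x 6 mm with the handle bar, together about 0.4 kg. Origin on the hinge axis, mid-width; the panel runs from it along its own -x, its y is the hinge axis; its own z is up when shut and points to the case's +x when the lid stands straight up.
- lid_bar (a point): Middle of the lid handle: straight round steel bar, 12 mm thick, 100 mm long, parallel to the hinge, in the plane of the lid, 190 mm from the hinge axis, on two rods at its ends. It stands 50 mm out from the lid's free edge, so a finger fits between. It can be pinched from above, a finger before and one behind, and turns between the fingers as the lid swings. Axes as lid_panel.
- ball_big: Larger crumpled white paper ball, about 46 mm across and 39 mm high, rigid, about 20 g, flattish underside, lying on the lid. Origin: centre of its underside.
- ball_small: Smaller crumpled white paper ball, about 36 mm across and 31 mm high, rigid, about 12 g, flattish underside, lying on the lid. Origin: centre of its underside.
- bin: Open square waste bin of plain steel, fixed, 160 x 160 mm outside, 110 mm high, walls 4 mm. It stands left or right of the case; a white tube rack (fixed, 90 x 170 mm, 95 mm high) stands on the other side. Origin: centre of its underside, z up.
- jar: Bystander: small jar with white cap, 52 mm diameter, 75 mm high, behind the case. Origin: centre of its underside.
- dish: Bystander: shut clear petri dish, 62 mm diameter, 15 mm high, by a front corner of the case. Origin: centre of its underside.
- stopper: Bystander: dark rubber stopper, 38 mm diameter at the top, 30 mm high, behind the case. Origin: centre of its underside.
- marker: Bystander: marker pen lying beside the case, 120 mm long, 12 mm high. Origin: under its middle, x along the pen.
- bottle: Bystander: amber bottle, 64 mm diameter, 130 mm high, at the back of the bench. Origin: centre of its underside.
- flask: Bystander: clear bottle, 60 mm diameter, 110 mm high, at the back of the bench. Origin: centre of its underside.
There are look-alikes about, which are no part of the job. What is shaped like the ball_big but blue is not meant.

How it is judged:
On the way, in this order (a step that is already met when the one before it is completed fails the run):
1. both paper balls lie in the bin while the lid is still shut (x of ball_big in the frame of bin between -0.076 and 0.076 m and y of ball_big in the frame of bin between -0.076 and 0.076 m and z of ball_big in the frame of bin between -0.005 and 0.09 m and linear speed of each of ball_big, ball_small below 0.1 m/s and x of ball_small in the frame of bin between -0.076 and 0.076 m and y of ball_small in the frame of bin between -0.076 and 0.076 m and z of ball_small in the frame of bin between -0.005 and 0.09 m and value of joint lid below 0.15 rad), for 0.2 s.
2. the lid is held straight up at its balance point (value of joint lid between 1.471 and 1.671 rad and velocity of joint lid between -0.1 and 0.1 rad/s and contact force between lid_panel and the fingers above 1 N), for 0.2 s.
At the end, for the whole second after the job is handed in: Both paper balls lie at rest inside the bin, below its rim. The lid stands within 0.1 rad (about 6 degrees) of straight up, turning slower than 0.1 rad/s, and the fingers hold it (contact force over 1 N) (all of step 2 and x of ball_big in the frame of bin between -0.076 and 0.076 m and y of ball_big in the frame of bin between -0.076 and 0.076 m and z of ball_big in the frame of bin between -0.005 and 0.09 m and linear speed of each of ball_big, ball_small below 0.1 m/s and x of ball_small in the frame of bin between -0.076 and 0.076 m and y of ball_small in the frame of bin between -0.076 and 0.076 m and z of ball_small in the frame of bin between -0.005 and 0.09 m); the arm keeps its last pose, push and grip.
It fails at once if the lid went over backwards (more than 0.35 rad past straight up) (value of joint lid above 1.92 rad).
It fails at once if another thing on the bench (jar, petri dish, stopper, marker, bottles) was moved by more than 30 mm (distance of any of jar, dish, stopper, marker, bottle, flask from where it was at the start of the episode above 0.03 m).
It also fails if it takes over 64 s, if anything falls off the work surface, if the arm or the gripper's body presses on something with over 40 N, if the wrist force passes 120 N, or if a joint passes its speed limit or range.

### The arm

A 7-joint arm with a two-finger parallel gripper is mounted at the origin on the work surface. World frame = base frame: x ahead of the robot, y to its left, z up, the work surface at z = 0. Lengths are in m, angles in rad, forces in N, time in s.
With the tool pointing down it reaches from about 0.4 to 0.925 m from the base axis. Payload 4.1 kg.
Tool frame: the origin (TCP) lies at the very end of the fingers, on their centre line; the grasp point (between the pads) lies arm.tcp_to_grasp behind it (arm.tcp_to_grasp is the distance from the TCP to the grasp point, in m); z points along the fingers, y is the line along which they close (so a half turn about z gives the same grasp; the last joint's range is limited). The gripper opens to 85 mm and grips with 20 to 120 N. Pads are 22 mm wide; open, the fingers measure 114 mm over their backs; the gripper's body (76 mm by 85 mm) begins 54 mm behind the grasp point. The pads swing forward as they close: fully open they stand 13 mm farther back than shut.
Start: joints at [1.019, 0.398, 0.045, 1.537, -0.019, 1.207, -0.051], TCP at [0.284, -0.585, 0.231] pointing down, gripper open.
Joint ranges: [-2.82, 2.82], [-0.49, 2.23], [-1.37, 1.46], [0, 2.46], [-1.36, 4.5], [0.23, 2], [-2.94, 2.94]. Speed limits (rad/s): [2.57, 2.57, 3.14, 3.14, 3.14, 3.14, 3.14].

### API

Orientations are given as a rotation vector (axis times angle).
In Python, from bench import arm, eyes, job, spotter gives the robot as it stands.
- The arm moves only by the tool carry_out, never from a script. Its argument "plan" is a list of rows, each a list of 7 numbers: the shift along the world's x, y, z in m, then the turn, a rotation vector about the world's x, y, z in rad, then the opening, from 0 (shut) to 1 (fully open). A call has 1 to 8 rows; each row is the pose to reach, as a shift and turn from the pose commanded when the call began; what a row does not reach only later rows make up. A row lasts 1/10 s, in which the tool goes at most 50 mm and 8.59 degrees, less where a joint would pass 70% of its speed; a pose out of reach is approached as far as the arm can. A call with a gripper value outside its range is refused whole. The fingers move at their own pace and stop on an object; "force" is the grip in N (left out, the last holds). Time passes only in rows, so rows that repeat a pose let the fingers close. It gives the time, the measured TCP pose, the force, the opening and the grip force at its end, in the units of the state.
- arm.get_state(): the state, without advancing time (a new reading comes with each control period).
- eyes.camera(name): name is "scene" or "side" or "wrist"; returns a dict with "pixels" (400x640x3 uint8, red, green, blue), "depth" (400x640 float32, m along the optical axis (not along the pixel's ray), 0 where there is no reading), "K" (3x3 intrinsics, pixels), "rvec" (rotation vector, rad) and "tvec" (3), from world to camera coordinates, as OpenCV has them; the wrist camera has in their place "mount" (4x4, takes a point from camera to tool coordinates, whose origin is the TCP and whose axes are the flange's). Camera axes: x right, y down, z forward; pixel columns grow to the right and rows downward; lengths in m; the calibration is good to about 2 mm. A picture is of the moment at which its call begins: read the wrist's pose just before it.
- job.finish_job(): hands the job in; it is judged then, once.
Trained networks look in a picture, given as the dict that the camera call returned (one of the last four; its "shot" number tells which), for a name from the list of things; names that differ only in an ending like _2 or _b are one class to them, and where a whole thing is asked for, a point or a joint stands for the part that bears it (a point fixed in the world has none). Each returns a list of dicts, best first, with "p" (0 to 1); they miss things now and then, are a little off and sometimes report something else, mostly with a low value. They report only what shows in the picture. A call takes as long as a camera call. They do not tell look-alikes from the thing itself.
- spotter.silhouettes(picture, label): "mask" (400x640 bool, what is visible of it) and "xy" ([column, row] in pixels, amid what is visible of it).
The state is a dict: "clock": time; "joints": joint angles; "dq": joint speeds; "joint_torque": joint torques, N m; "tool_pos": TCP position; "orientation": TCP orientation; "ft_force": force on the tool from outside, world axes, zero at the start; "ft_torque": the same for the moment, N m; "grip_width": opening from 0.0 (shut) to 1.0 (fully open); "grip_force": force on a finger pad.
Only numpy, scipy, OpenCV 4.12 (cv2) and the standard library are available. Lean on these libraries where they do the work, as an engineer would, in place of code of your own. Each camera call takes 0.05 s, during which the arm holds its last target. There are 200 camera calls.

## Working session

There is one attempt and no reset: what is moved stays moved. The work goes in short steps, Python scripts to look and compute and a tool call to move; the robot and the scene stay as the last step left them, time stands still between calls to the robot, and variables do not carry over. Pictures are saved under pics/ and viewed, at most 10 in all, crops included, and the job is handed in when it is done.

Besides the shell and the picture viewer there is one more tool, called after "Call:" as name([rows], argument=value, ...), one row to a line, values as JSON. carry_out: Moves the arm, as the interface text tells. Its arguments: {"type":"object","properties":{"plan":{"type":"array"},"force":{"type":"number"}},"required":["plan"]}

```bash
mkdir -p pics; cat > h.py <<'E'
import numpy as np, cv2
from scipy.spatial.transform import Rotation as R
from bench import arm, eyes, job, spotter
def pose(c,st=None):
    "camera-to-world R,t"
    if "mount" in c:
        T=np.eye(4);T[:3,:3]=R.from_rotvec(st["orientation"]).as_matrix();T[:3,3]=st["tool_pos"]
        M=T@c["mount"];return M[:3,:3],M[:3,3]
    Rm=R.from_rotvec(np.ravel(c["rvec"])).as_matrix();return Rm.T,-Rm.T@np.ravel(c["tvec"])
def pts(c,mask,st=None):
    v,u=np.nonzero(mask&(c["depth"]>0));d=c["depth"][v,u]
    p=np.c_[u,v,np.ones(len(u))]@np.linalg.inv(c["K"]).T*d[:,None]
    Rm,t=pose(c,st);return p@Rm.T+t
def save(c,n,box=None,s=1):
    im=c["pixels"][...,::-1]
    if box: im=im[box[1]:box[3],box[0]:box[2]]
    cv2.imwrite("pics/"+n,cv2.resize(im,None,fx=s,fy=s))
E
cat > a.py <<'E'
from h import *
s=arm.get_state();print({k:np.round(v,3) for k,v in s.items()}, getattr(arm,'tcp_to_grasp',None))
for n in("scene","side"):
    c=eyes.camera(n);save(c,n+".png");print(n)
    for l in["ball_big","ball_small","lid_bar","lid_panel","slide_case","bin","dish","marker","jar","stopper","bottle","flask"]:
        for r in spotter.silhouettes(c,l)[:4]:
            if r["p"]<.2: continue
            p=pts(c,r["mask"])
            if len(p)<5: print(l,r["p"],r["xy"]);continue
            col=c["pixels"][r["mask"]].mean(0).round()
            print(l,round(r["p"],2),np.round(r["xy"]),"lo",np.percentile(p,3,0).round(3),"hi",np.percentile(p,97,0).round(3),col)
E
python3 a.py
```

```text
{'clock': np.float64(0.0), 'joints': array([ 1.019,  0.399,  0.045,  1.538, -0.019,  1.207, -0.051]), 'dq': array([ 0.001,  0.   ,  0.002, -0.001, -0.   , -0.001,  0.   ]), 'joint_torque': array([ 0.0000e+00, -4.7513e+01,  1.3650e+00, -2.5422e+01,  1.2000e-02,
        1.0000e-02, -0.0000e+00]), 'tool_pos': array([ 0.284, -0.584,  0.23 ]), 'orientation': array([-3.06e+00, -7.05e-01,  1.00e-03]), 'ft_force': array([-0.309, -0.483,  0.004]), 'ft_torque': array([ 0.035,  0.04 , -0.004]), 'grip_force': np.float64(0.0), 'grip_width': np.float64(1.001)} 0.0187
scene
ball_big 0.69 [358. 239.] lo [0.596 0.115 0.001] hi [0.646 0.162 0.042] [ 31.  58. 111.]
ball_big 0.66 [323. 208.] lo [0.623 0.007 0.092] hi [0.665 0.047 0.119] [113. 113. 108.]
ball_big 0.58 [314. 271.] lo [0.763 0.084 0.   ] hi [0.8   0.124 0.041] [ 26.  54. 108.]
ball_big 0.5 [259. 191.] lo [ 0.637 -0.248  0.002] hi [ 0.683 -0.223  0.014] [58. 57. 56.]
ball_small 0.6 [290. 178.] lo [ 0.599 -0.145  0.087] hi [ 0.627 -0.116  0.109] [113. 113. 107.]
ball_small 0.59 [325. 210.] lo [0.626 0.008 0.092] hi [0.665 0.047 0.119] [113. 
[... 1840 characters left out ...]
6. 144.] lo [0.437 0.309 0.008] hi [0.588 0.474 0.11 ] [85. 86. 87.]
dish 0.7 [270. 288.] lo [ 0.444 -0.188  0.003] hi [ 0.497 -0.131  0.017] [184. 181. 178.]
marker 0.88 [349. 299.] lo [ 0.572 -0.244  0.001] hi [ 0.679 -0.204  0.013] [120. 118. 116.]
jar 0.84 [385. 225.] lo [ 0.737 -0.071  0.007] hi [ 0.781 -0.031  0.077] [143. 144. 139.]
stopper 0.45 [383. 269.] lo [ 0.71  -0.171  0.003] hi [ 0.734 -0.156  0.028] [48. 45. 44.]
bottle 0.95 [407. 294.] lo [ 0.702 -0.302  0.002] hi [ 0.759 -0.252  0.13 ] [93. 72. 55.]
flask 0.82 [337. 158.] lo [0.68  0.236 0.008] hi [0.733 0.271 0.11 ] [143. 145. 141.]
flask 0.55 [352. 299.] lo [ 0.573 -0.244  0.002] hi [ 0.68  -0.21   0.013] [117. 116. 114.]
```

```bash
cat > b.py <<'E'
from h import *
for n in("scene","side"):
    c=eyes.camera(n)
    if n=="scene": save(c,"crop.png",(200,120,520,320),2.4)
    P=pts(c,np.ones((400,640),bool))
    q=P[(P[:,2]>.068)&(P[:,2]<.084)&(P[:,0]>.44)&(P[:,0]<.72)&(P[:,1]>-.22)&(P[:,1]<.1)]
    l=spotter.silhouettes(c,"lid_panel")[0]; p=pts(c,l["mask"])
    p=p[(p[:,2]>.068)&(p[:,2]<.085)]
    r=cv2.minAreaRect(p[:,:2].astype(np.float32));print(n,r,np.median(p[:,2]));
    b=spotter.silhouettes(c,"lid_bar")
    # bar: near points away from panel at same height
    cx,cy=r[0]
    print("cloud",q.min(0),q.max(0))
    f=q[q[:,0]<.52];
    h,_,_=np.histogram2d(f[:,0],f[:,1],bins=[np.arange(.43,.53,.005),np.arange(-.2,.08,.02)]);print(h.astype(int))
    rb=spotter.silhouettes(c,"bin")[0];p=pts(c,rb["mask"]);p=p[p[:,2]>.1];print("bin",cv2.minAreaRect(p[:,:2].astype(np.float32)))
    for l in("ball_big","ball_small"):
        for d in spotter.silhouettes(c,l):
            p=pts(c,d["mask"])
            if len(p) and np.median(p[:,2])>.07 and d["p"]>.5: p=p[p[:,2]>.085];print(l,d["p"],cv2.minAreaRect(p[:,:2].astype(np.float32)),np.percentile(p[:,2],99))
E
python3 b.py
```

```text
scene ((0.5991467833518982, -0.047508180141448975), (0.24106034636497498, 0.19424885511398315), 76.4837646484375) 0.07742773689603433
cloud [ 0.49006332 -0.18498103  0.06831751] [0.71933133 0.07820134 0.08374868]
[[ 0  0  0  0  0  0  0  0  0  0  0  0  0  0]
 [ 0  0  0  0  0  0  0  0  0  0  0  0  0  0]
 [ 0  0  0  0  0  0  0  0  0  0  0  0  0  0]
 [ 0  0  0  0  0  0  0  0  0  0  0  0  0  0]
 [ 0  0  0  0  0  0  0  0  0  0  0  0  0  0]
 [ 0  0  0  0  0  0  0  0  0  0  0  0  0  0]
 [ 0  0  0  0  0  0  0  0  0  0  0  0  0  0]
 [ 0  0  0  0  0  0  0  0  0  0  0  0  0  0]
 [ 0  0  0  0  0  0  0  0  0  0  0  0  0  0]
 [ 0  0  0  0  0  0  0  0  0  0  0  0  0  0]
 [ 0  0  0  0  0  0  0  0  0  0  0  0  0  0]
 [ 0  0  0  0  0  0  0  0  0  0  0  0  0  0]
 [ 0  0  0  0  0  0  2  0  0  0  0  0  0  0]
 [ 0  0  0  0  0  0  7  1  0  0  0  0  0  0]
 [ 0  0  0  0  0  1  9  8  4  0  0  0  0  0]
 [ 0  0  0  0  0  0  6  9  8  2  0  0  0  0]
 [ 0  0  0  0  0  1  5  1  8  8  2  0  0  0]
 [ 0  0  0  0  0  1  4  0  0 12 11  4  0  0]
 [ 0  0  0  0  0  0  0  0  0  0  0  0  0  0]
 [ 0  0  0  0  0  0  0  0  0  0 
[... 1070 characters left out ...]
 0  0  0  0  0  0  0  0  0  0  0  0  0  0]
 [ 0  0  0  0  0  0  0  0  0  0  0  0  0  0]
 [ 0  0  0  0  0  0 13  0  0  0  0  0  0  0]
 [ 0  0  0  0  0  2 18  7  0  0  0  0  0  0]
 [ 0  0  0  0  0  6 11 14  7  0  0  0  0  0]
 [ 0  0  0  0  0  8  7 12 13  8  0  0  0  0]
 [ 0  0  0  0  0  8  4  0 11 12  8  1  0  0]
 [ 0  0  0  0  0  9  1  0  0 10 11  2  0  0]
 [ 0  0  0  0  0  0  0  0  0  0  0  0  0  0]
 [ 0  0  0  0  0  0  0  0  0  0  0  0  0  0]]
bin ((0.5114458799362183, 0.39136844873428345), (0.1593925952911377, 0.16735459864139557), 2.1798079013824463)
ball_big 0.74 ((0.6433810591697693, 0.020502246916294098), (0.04564732313156128, 0.0410454124212265), 4.695164680480957) 0.11826319535859178
```

View pics/side.png

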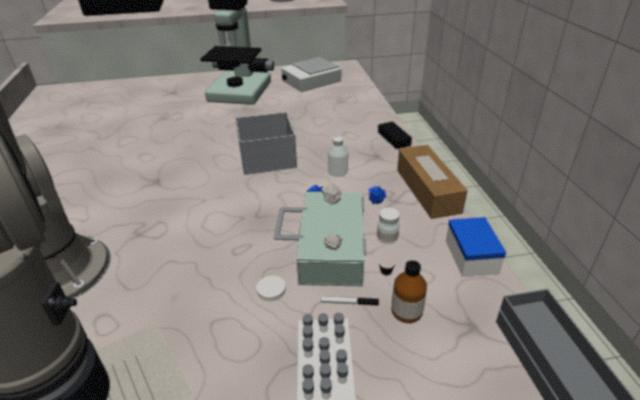

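View pics/crop.png

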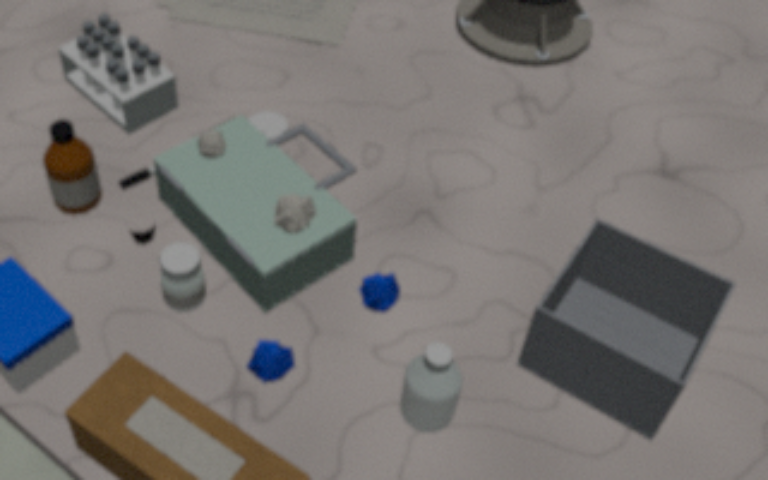

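Side view: the white balls lie on the lid at px (332,193), the big one, and (332,241), the small one. The bin is at (266,143) and the handle bar at (280,223). There are four candidates for ball_big: the two blue ones on the bench, at scene crop px (380,292) and (272,360), are look-alikes. The two white ones on the lid, at (295,212) big and (211,143) small, fit the description. The enlarged crop confirms this.

Call:
carry_out([
  [0.04,0.04,0.02,0,0,0.11,1],
  [0.08,0.09,0.05,0,0,0.22,1],
  [0.11,0.14,0.05,0,0,0.33,1],
  [0.14,0.18,0.05,0,0,0.44,1],
  [0.17,0.22,0.05,0,0,0.55,1],
  [0.2,0.26,0.05,0,0,0.66,1],
  [0.23,0.3,0.05,0,0,0.77,1],
  [0.25,0.34,0.05,0,0,0.886,1],
], force=25)

```text
clock: 2.7
tool_pos: [0.5196, -0.2695, 0.2816]
orientation: [2.458, 1.954, 0.001]
ft_force: [-0.2, 0.0, 0.3]
grip_width: 1.0
grip_force: 0.0
```

```bash
cat > w.py <<'E'
from h import *
import sys
s=arm.get_state();c=eyes.camera("wrist");print({k:np.round(s[k],3) for k in("clock","joints","tool_pos","orientation","grip_width","ft_force")})
print("tool y",R.from_rotvec(s["orientation"]).as_matrix()[:,1].round(3))
save(c,sys.argv[1])
for l in("ball_big","ball_small","lid_panel"):
    for r in spotter.silhouettes(c,l)[:3]:
        if r["p"]<.3: continue
        p=pts(c,r["mask"],s)
        if l!="lid_panel": p=p[p[:,2]>.085]
        if len(p)<5: continue
        print(l,round(r["p"],2),np.round(r["xy"]),np.round(c["pixels"][r["mask"]].mean(0)),"lo",np.percentile(p,2,0).round(3),"hi",np.percentile(p,98,0).round(3),[np.round(a,3) for a in cv2.minAreaRect(p[:,:2].astype(np.float32))])
E
python3 w.py w1.png
```

```text
{'clock': np.float64(2.7), 'joints': array([ 0.631,  0.258, -0.277,  1.622,  0.073,  1.27 ,  0.113]), 'tool_pos': array([ 0.52 , -0.27 ,  0.282]), 'orientation': array([2.458e+00, 1.954e+00, 1.000e-03]), 'grip_width': np.float64(1.0), 'ft_force': array([-0.23 ,  0.01 ,  0.274])}
tool y [ 0.974 -0.226  0.001]
ball_big 0.43 [531. 118.] [49. 35. 21.] lo [ 0.708 -0.294  0.086] hi [ 0.748 -0.246  0.13 ] [array([ 0.73 , -0.269]), array([0.057, 0.05 ]), np.float64(63.96)]
ball_small 0.61 [389.   7.] [98. 97. 93.] lo [ 0.594 -0.154  0.09 ] hi [ 0.62  -0.14   0.105] [array([ 0.607, -0.148]), array([0.014, 0.03 ]), np.float64(73.314)]
lid_panel 0.59 [376.  21.] [130. 139. 138.] lo [ 0.536 -0.181  0.074] hi [ 0.666 -0.127  0.078] [array([ 0.615, -0.157]), array([0.036, 0.168]), np.float64(76.963)]
```

Call:
carry_out([
  [0.02,0.04,0.0,0,0,0,1],
  [0.04,0.08,0.01,0,0,0,1],
  [0.06,0.12,0.02,0,0,0,1],
  [0.06,0.15,0.03,0,0,0,1],
  [0.06,0.18,0.03,0,0,0,1],
  [0.06,0.18,0.03,0,0,0,1],
  [0.06,0.18,0.03,0,0,0,1],
])

```text
clock: 3.6
tool_pos: [0.578, -0.0928, 0.3113]
orientation: [2.464, 1.947, -0.002]
ft_force: [-0.6, -0.4, 0.4]
grip_width: 0.998
grip_force: 0.0
```

```bash
python3 w.py w2.png
```

```text
{'clock': np.float64(3.6), 'joints': array([ 0.39 ,  0.25 , -0.376,  1.574,  0.095,  1.336, -0.231]), 'tool_pos': array([ 0.578, -0.093,  0.311]), 'orientation': array([ 2.464e+00,  1.947e+00, -2.000e-03]), 'grip_width': np.float64(0.998), 'ft_force': array([-0.609, -0.427,  0.423])}
tool y [ 0.973 -0.232  0.   ]
ball_big 0.7 [358.  22.] [106. 105. 102.] lo [0.622 0.004 0.093] hi [0.665 0.044 0.118] [array([0.644, 0.024]), array([0.043, 0.053]), np.float64(78.477)]
ball_small 0.56 [360. 193.] [100. 100.  96.] lo [ 0.595 -0.15   0.09 ] hi [ 0.628 -0.115  0.108] [array([ 0.61 , -0.133]), array([0.038, 0.035]), np.float64(52.316)]
lid_panel 0.76 [342. 108.] [123. 134. 133.] lo [ 0.509 -0.167  0.075] hi [0.702 0.05  0.079] [array([ 0.604, -0.069]), array([0.25 , 0.222]), np.float64(76.83)]
```

View pics/w2.png

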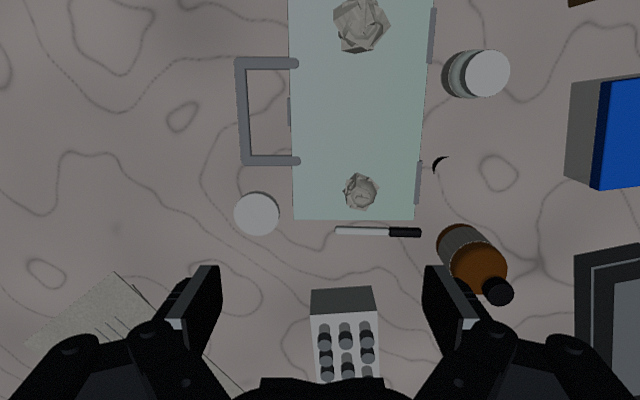

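Wrist view: big ball at px (360,24), small ball at (360,192), handle bar at (243,110), dish at (257,213), marker at (378,232). The positions agree with the scene and side cameras to within a few mm.

Call:
carry_out([
  [0.033,-0.04,-0.045,0,0,0,1],
  [0.033,-0.04,-0.09,0,0,0,1],
  [0.033,-0.04,-0.135,0,0,0,1],
  [0.033,-0.04,-0.18,0,0,0,0.8],
  [0.033,-0.04,-0.21,0,0,0,0.8],
  [0.033,-0.04,-0.232,0,0,0,0.7],
  [0.033,-0.04,-0.232,0,0,0,0.7],
  [0.033,-0.04,-0.232,0,0,0,0.7],
])

```text
clock: 4.6
tool_pos: [0.6115, -0.1321, 0.0795]
orientation: [2.465, 1.948, -0.0]
ft_force: [-0.5, 0.6, 1.0]
grip_width: 0.701
grip_force: 0.0
```

Call:
carry_out([
  [0,0,0,0,0,0,0.3],
  [0,0,0,0,0,0,0.2],
  [0,0,0,0,0,0,0.2],
  [0,0,0,0,0,0,0.2],
  [0,0,0,0,0,0,0.2],
  [0,0,0,0,0,0,0.2],
])

```text
clock: 5.2
tool_pos: [0.6128, -0.1315, 0.0813]
orientation: [2.461, 1.947, 0.003]
ft_force: [-1.3, 0.1, 6.3]
grip_width: 0.378
grip_force: 24.9
```

Call:
carry_out([
  [0,0,0.04,0,0,0,0.2],
  [0,0,0.08,0,0,0,0.2],
  [-0.01,0.03,0.11,0,0,0,0.2],
  [-0.02,0.075,0.12,0,0,0,0.2],
  [-0.03,0.12,0.13,0,0,0,0.2],
  [-0.04,0.165,0.13,0,0,0,0.2],
  [-0.05,0.21,0.13,0,0,0,0.2],
  [-0.06,0.255,0.13,0,0,0,0.2],
])

```text
clock: 6.0
tool_pos: [0.5507, 0.1257, 0.2099]
orientation: [2.463, 1.949, 0.002]
ft_force: [0.7, 1.0, -0.8]
grip_width: 0.377
grip_force: 25.1
```

Call:
carry_out([
  [-0.01,0.045,0,0,0,0,0.2],
  [-0.02,0.09,0,0,0,0,0.2],
  [-0.025,0.135,0,0,0,0,0.2],
  [-0.03,0.18,0,0,0,0,0.2],
  [-0.035,0.225,0,0,0,0,0.2],
  [-0.04,0.268,0,0,0,0,0.2],
  [-0.04,0.268,0,0,0,0,0.2],
  [-0.04,0.268,0,0,0,0,0.2],
])

```text
clock: 6.8
tool_pos: [0.5104, 0.3933, 0.2092]
orientation: [-2.46, -1.953, 0.0]
ft_force: [-0.6, -1.1, 0.4]
grip_width: 0.38
grip_force: 25.1
```

Call:
carry_out([
  [0,0,-0.04,0,0,0,0.2],
  [0,0,-0.08,0,0,0,0.2],
  [0,0,-0.11,0,0,0,0.2],
  [0,0,-0.11,0,0,0,0.2],
  [0,0,-0.11,0,0,0,0.65],
  [0,0,-0.11,0,0,0,0.65],
  [0,0,-0.11,0,0,0,0.65],
  [0,0,-0.11,0,0,0,0.65],
])

```text
clock: 7.6
tool_pos: [0.5122, 0.3925, 0.101]
orientation: [2.464, 1.949, 0.004]
ft_force: [0.2, -0.1, 0.0]
grip_width: 0.649
grip_force: 0.0
```

Call:
carry_out([
  [0,0,0.045,0,0,0,0.65],
  [0,0,0.09,0,0,0,0.65],
  [0.01,-0.03,0.12,0,0,0,0.65],
  [0.025,-0.075,0.12,0,0,0,0.65],
  [0.04,-0.12,0.12,0,0,0,0.8],
  [0.055,-0.165,0.12,0,0,0,0.8],
  [0.07,-0.21,0.12,0,0,0,0.8],
  [0.085,-0.25,0.12,0,0,0,0.8],
])

```text
clock: 8.4
tool_pos: [0.5971, 0.1393, 0.2203]
orientation: [2.463, 1.947, 0.002]
ft_force: [1.4, -0.9, -0.4]
grip_width: 0.804
grip_force: 0.0
```

Call:
carry_out([
  [0.02,-0.045,0,0,0,0,0.8],
  [0.035,-0.085,0,0,0,0,0.8],
  [0.05,-0.12,0,0,0,0,0.8],
  [0.05,-0.12,0,0,0,0,0.8],
  [0.05,-0.12,0,0,0,0,0.8],
])

```text
clock: 8.9
tool_pos: [0.6467, 0.0208, 0.2197]
orientation: [2.466, 1.946, 0.001]
ft_force: [-0.3, 0.3, -0.1]
grip_width: 0.796
grip_force: 0.0
```

```bash
python3 a.py 2>&1 | grep -E "ball|clock|^scene|^side"; python3 w.py w3.png
```

```text
{'clock': np.float64(8.9), 'joints': array([ 0.219,  0.427, -0.433,  1.549,  0.187,  1.207, -0.482]), 'dq': array([-0.034, -0.009, -0.046,  0.015, -0.011, -0.003, -0.002]), 'joint_torque': array([ 2.1640e+00, -4.6713e+01, -2.2890e+00, -2.5313e+01,  2.7100e-01,
scene
ball_big 0.84 [314. 272.] lo [0.758 0.085 0.002] hi [0.799 0.124 0.041] [ 30.  58. 113.]
ball_big 0.7 [359. 240.] lo [0.603 0.122 0.016] hi [0.643 0.163 0.042] [ 25.  56. 115.]
ball_big 0.65 [322. 210.] lo [0.625 0.009 0.09 ] hi [0.665 0.047 0.118] [117. 117. 111.]
ball_small 0.61 [478. 255.] lo [0.444 0.423 0.013] hi [0.473 0.45  0.039] [118. 116. 111.]
side
ball_big 0.83 [333. 193.] lo [0.623 0.004 0.087] hi [0.664 0.036 0.118] [149. 145. 137.]
ball_big 0.5 [312. 191.] lo [0.6   0.13  0.033] hi [0.631 0.154 0.042] [ 66.  96. 170.]
ball_big 0.47 [375. 195.] lo [0.758 0.08  0.01 ] hi [0.798 0.116 0.041] [ 42.  71. 139.]
ball_big 0.43 [270. 290.] lo [ 0.445 -0.188  0.003] hi [ 0.498 -0.132  0.017] [191. 188. 184.]
{'clock': np.float64(10.2), 'joints': array([ 0.217,  0.427, -0.434,  1.549,  0.188,  1.206, -0.482]), 'tool_pos': array([0.646, 0.022, 0.219]), 'orientation': array([2.463, 1.949, 0.   ]), 'grip_width': np.float64(0.801), 'ft_force': array([ 0.233, -0.218,  0.136])}
tool y [ 0.973 -0.23   0.   ]
ball_big 0.83 [314. 183.] [103. 102.  98.] lo [0.622 0.007 0.095] hi [0.665 0.048 0.117] [array([0.642, 0.025]), array([0.048, 0.048]), np.float64(17.344)]
lid_panel 0.84 [313. 252.] [120. 131. 129.] lo [ 0.515 -0.167  0.075] hi [0.705 0.065 0.079] [array([ 0.582, -0.084]), array([0.317, 0.249]), np.float64(76.486)]
```

The small ball is in the bin at z ≈ 0.01–0.04. Next I'll take the big ball.

Call:
carry_out([
  [-0.002,0.004,-0.04,0,0,0,0.85],
  [-0.002,0.004,-0.08,0,0,0,0.85],
  [-0.002,0.004,-0.115,0,0,0,0.8],
  [-0.002,0.004,-0.138,0,0,0,0.8],
  [-0.002,0.004,-0.138,0,0,0,0.8],
  [-0.002,0.004,-0.138,0,0,0,0.3],
  [-0.002,0.004,-0.138,0,0,0,0.3],
  [-0.002,0.004,-0.138,0,0,0,0.3],
])

```text
clock: 11.2
tool_pos: [0.6459, 0.0262, 0.0834]
orientation: [2.462, 1.948, 0.005]
ft_force: [0.7, -0.8, 3.3]
grip_width: 0.493
grip_force: 25.6
```

Call:
carry_out([
  [0,0,0,0,0,0,0.3],
  [0,0,0,0,0,0,0.3],
  [0,0,0.04,0,0,0,0.3],
  [0,0,0.08,0,0,0,0.3],
  [0,0,0.12,0,0,0,0.3],
  [-0.015,0.04,0.13,0,0,0,0.3],
  [-0.03,0.085,0.13,0,0,0,0.3],
  [-0.045,0.13,0.13,0,0,0,0.3],
])

```text
clock: 12.0
tool_pos: [0.5991, 0.1569, 0.2124]
orientation: [2.465, 1.947, 0.003]
ft_force: [0.4, 0.9, -0.9]
grip_width: 0.489
grip_force: 25.7
```

Call:
carry_out([
  [-0.015,0.045,0,0,0,0,0.3],
  [-0.03,0.09,0,0,0,0,0.3],
  [-0.045,0.135,0,0,0,0,0.3],
  [-0.06,0.18,0,0,0,0,0.3],
  [-0.066,0.215,0,0,0,0,0.3],
  [-0.066,0.215,-0.03,0,0,0,0.3],
  [-0.066,0.215,-0.07,0,0,0,0.3],
  [-0.066,0.215,-0.11,0,0,0,0.3],
])

```text
clock: 12.8
tool_pos: [0.5335, 0.3714, 0.1007]
orientation: [2.462, 1.95, 0.003]
ft_force: [-0.5, 0.3, -1.2]
grip_width: 0.492
grip_force: 25.7
```

Call:
carry_out([
  [0,0,0,0,0,0,0.3],
  [0,0,0,0,0,0,0.7],
  [0,0,0,0,0,0,0.7],
  [0,0,0,0,0,0,0.7],
  [0,0,0.045,0,0,0,0.7],
  [0,0,0.09,0,0,0,0.6],
  [-0.01,-0.03,0.13,0,0,0,0.45],
  [-0.02,-0.075,0.15,0,0,0,0.45],
])

```text
clock: 13.6
tool_pos: [0.5142, 0.3012, 0.2569]
orientation: [-2.458, -1.956, -0.016]
ft_force: [0.7, -1.2, 0.8]
grip_width: 0.452
grip_force: 0.0
```

Call:
carry_out([
  [0,-0.045,0,0,0,0,0.45],
  [0,-0.09,0,0,0,0,0.45],
  [0,-0.135,0,0,0,0,0.45],
  [0,-0.18,0,0,0,0,0.45],
  [0,-0.225,0,0,0,0,0.45],
  [0,-0.25,0,0,0,0,0.45],
  [0,-0.25,0,0,0,0,0.45],
  [0,-0.25,0,0,0,0,0.45],
])

```text
clock: 14.4
tool_pos: [0.5141, 0.0473, 0.2523]
orientation: [2.463, 1.948, 0.004]
ft_force: [-0.0, 1.5, -0.9]
grip_width: 0.449
grip_force: 0.0
```

```bash
cat > d.py <<'E'
from h import *
c=eyes.camera("scene")
for l in("ball_big","ball_small"):
    for r in spotter.silhouettes(c,l)[:4]:
        p=pts(c,r["mask"]);print(l,round(r["p"],2),np.round(r["xy"]),np.median(p,0).round(3),np.round(c["pixels"][r["mask"]].mean(0)))
s=arm.get_state();c=eyes.camera("wrist");print({k:np.round(s[k],3) for k in("clock","tool_pos","grip_width")})
save(c,"w4.png")
P=pts(c,np.ones((400,640),bool),s)
x=np.array([.973,-.23]);y=np.array([.23,.973])
P=P[(P[:,2]>.068)&(P[:,2]<.085)];a=P[:,:2]@x;b=P[:,:2]@y
H=np.array([.693,-.07]);a-=H@x;b-=H@y
m=(a<-.17)&(a>-.23)&(abs(b)<.08);q=P[m]
print(m.sum(),"a",np.percentile(a[m],[1,50,99]),"b",np.percentile(b[m],[1,99]),"z",np.percentile(q[:,2],[5,50,95]))
m2=m&(abs(b)<.035)
if m2.sum()>10:
    print("bar a",np.percentile(a[m2],[1,50,99]),"xy med",np.median(P[m2][:,:2],0)); k=np.polyfit(b[m2],a[m2],1);print("tilt",k)
m=(abs(b)<.13)&(a>-.16)&(a<.03);print("panel a",np.percentile(a[m],[.5,99.5]),"b",np.percentile(b[m],[.5,99.5]))
E
python3 d.py
```

```text
ball_big 0.8 [313. 272.] [0.785 0.107 0.034] [ 18.  51. 111.]
ball_big 0.67 [358. 238.] [0.63  0.146 0.034] [ 18.  51. 112.]
ball_big 0.59 [449. 258.] [0.526 0.374 0.041] [129. 127. 122.]
ball_small 0.59 [482. 254.] [0.466 0.437 0.032] [119. 118. 112.]
{'clock': np.float64(14.55), 'tool_pos': array([0.514, 0.049, 0.252]), 'grip_width': np.float64(0.448)}
1543 a [-0.19505683 -0.18770713 -0.17075295] b [-0.05396512  0.05561605] z [0.0745403  0.07838483 0.08006399]
bar a [-0.19511744 -0.18939457 -0.18342837] xy med [ 0.50892429 -0.02535183]
tilt [ 0.00755816 -0.18934517]
panel a [-0.15215504  0.00170412] b [-0.08768933  0.11915773]
```

Both balls are in the bin. The bar's middle is at (0.509, −0.0265) with its centre at z ≈ 0.0735.

Call:
carry_out([
  [0,-0.04,0,0,0,0,0.45],
  [-0.005,-0.075,-0.01,0,0,0,0.45],
  [-0.005,-0.075,-0.05,0,0,0,0.45],
  [-0.005,-0.075,-0.09,0,0,0,0.45],
  [-0.005,-0.075,-0.13,0,0,0,0.45],
  [-0.005,-0.075,-0.165,0,0,0,0.45],
  [-0.005,-0.075,-0.199,0,0,0,0.45],
  [-0.005,-0.075,-0.199,0,0,0,0.45],
], force=40)

```text
clock: 15.4
tool_pos: [0.5048, -0.0268, 0.0479]
orientation: [-2.456, -1.948, 0.011]
ft_force: [-1.0, -0.0, -0.2]
grip_width: 0.45
grip_force: 0.0
```

Call:
carry_out([
  [0,0,0,0,0,0,0],
  [0,0,0,0,0,0,0],
  [0,0,0,0,0,0,0],
  [0,0,0,0,0,0,0],
  [0,0,0,0,0,0,0],
  [0,0,0,0,0,0,0],
  [0,0,0,0,0,0,0],
])

```text
clock: 16.1
tool_pos: [0.5083, -0.0269, 0.0534]
orientation: [-2.463, -1.95, -0.001]
ft_force: [-5.2, 2.4, 3.8]
grip_width: 0.118
grip_force: 39.2
```

Call:
carry_out([
  [0.0006,-0.0001,0.015,0,0,0,0],
  [0.0022,-0.0005,0.03,0,0,0,0],
  [0.005,-0.0012,0.044,0,0,0,0],
  [0.009,-0.002,0.059,0,0,0,0],
  [0.014,-0.0033,0.073,0,0,0,0],
  [0.02,-0.0048,0.086,0,0,0,0],
  [0.027,-0.0064,0.099,0,0,0,0],
  [0.0353,-0.0083,0.112,0,0,0,0],
])

```text
clock: 16.9
tool_pos: [0.5411, -0.0347, 0.165]
orientation: [-2.459, -1.948, 0.006]
ft_force: [-6.3, 3.7, 1.8]
grip_width: 0.123
grip_force: 39.1
```

```bash
cat > l.py <<'E'
from h import *
import sys
s=arm.get_state();print({k:np.round(s[k],4) for k in("clock","tool_pos","grip_width","grip_force","ft_force","ft_torque")})
x=np.array([.973,-.23]);H=np.array([.694,-.0702])
g=s["tool_pos"]-R.from_rotvec(s["orientation"]).as_matrix()[:,2]*-0+0
g=np.array(s["tool_pos"])-.0187*R.from_rotvec(s["orientation"]).as_matrix()[:,2]
d=(g[:2]-H)@x;dz=g[2]-.074;print("arc angle",np.arctan2(dz,-d),"radius",np.hypot(d,dz))
for n in("scene","side"):
    c=eyes.camera(n);r=spotter.silhouettes(c,"lid_panel")
    if n=="side" and len(sys.argv)>1: save(c,sys.argv[1],(200,100,480,310),2.5)
    if r:
        p=pts(c,r[0]["mask"]);q=np.c_[-(p[:,:2]-H)@x,p[:,2]-.074];k=(np.hypot(*q.T)<.15)&(np.hypot(*q.T)>.03)&(abs((p[:,:2]-H)@[.23,.973])<.13)
        q=q[k];v=np.linalg.svd(q-np.median(q,0),full_matrices=False)[2][0];t=np.arctan2(v[1],v[0])%np.pi
        print(n,r[0]["p"],k.sum(),"lid angle fit",t,"med",np.median(np.arctan2(q[:,1],q[:,0])))
E
python3 l.py
```

```text
{'clock': np.float64(16.9), 'tool_pos': array([ 0.5411, -0.0347,  0.165 ]), 'grip_width': np.float64(0.1233), 'grip_force': np.float64(39.1149), 'ft_force': array([-6.2581,  3.6868,  1.8018]), 'ft_torque': array([ 0.712 ,  1.5425, -0.0031])}
arc angle 0.6101826111690368 radius 0.19137880017949746
scene 0.71 2630 lid angle fit 0.6064697060306239 med 0.6361672868897372
side 0.92 2989 lid angle fit 0.6146940572022297 med 0.644956411751308
```

Call:
carry_out([
  [0.009,-0.002,0.012,0,0,0,0],
  [0.0188,-0.0044,0.0227,0,0,0,0],
  [0.028,-0.0067,0.0317,0,0,0,0],
  [0.0383,-0.009,0.04,0,0,0,0],
  [0.0488,-0.0115,0.0476,0,0,0,0],
  [0.06,-0.014,0.0545,0,0,0,0],
  [0.0714,-0.017,0.0605,0,0,0,0],
  [0.0833,-0.0197,0.0657,0,0,0,0],
])

```text
clock: 17.9
tool_pos: [0.6273, -0.0553, 0.234]
orientation: [2.462, 1.949, 0.003]
ft_force: [-6.5, 1.5, 7.6]
grip_width: 0.123
grip_force: 41.1
```

```bash
python3 l.py
```

```text
{'clock': np.float64(17.9), 'tool_pos': array([ 0.6273, -0.0553,  0.234 ]), 'grip_width': np.float64(0.123), 'grip_force': np.float64(41.1429), 'ft_force': array([-6.4777,  1.5017,  7.5762]), 'ft_torque': array([ 0.3884,  1.45  , -0.0267])}
arc angle 1.2054373905232634 radius 0.19136530206649843
scene 0.62 2208 lid angle fit 1.2074223354215399 med 1.2288217307633769
side 0.62 1300 lid angle fit 1.2132842987638592 med 1.2395537710171822
```

Call:
carry_out([
  [0.0122,-0.0029,0.0043,0,0,0,0],
  [0.023,-0.0055,0.0074,0,0,0,0],
  [0.0341,-0.008,0.0097,0,0,0,0],
  [0.0437,-0.0103,0.0112,0,0,0,0],
  [0.0533,-0.0126,0.0121,0,0,0,0],
  [0.0614,-0.0145,0.0125,0,0,0,0],
  [0.0662,-0.0157,0.0126,0,0,0,0],
  [0.0662,-0.0157,0.0126,0,0,0,0],
])

```text
clock: 18.9
tool_pos: [0.6953, -0.0716, 0.2443]
orientation: [2.461, 1.948, 0.006]
ft_force: [-1.2, 1.0, 5.6]
grip_width: 0.121
grip_force: 43.1
```

```bash
python3 l.py end.png
```

```text
{'clock': np.float64(18.9), 'tool_pos': array([ 0.6953, -0.0716,  0.2443]), 'grip_width': np.float64(0.1207), 'grip_force': np.float64(43.1175), 'ft_force': array([-1.1685,  0.961 ,  5.5522]), 'ft_torque': array([ 0.2496,  0.4054, -0.0021])}
arc angle 1.5788931397825596 radius 0.18896620299915343
scene 0.64 1427 lid angle fit 1.6296377713332264 med 1.6020207131994473
side 0.92 435 lid angle fit 1.5985684490889982 med 1.542877449412696
```

View pics/end.png

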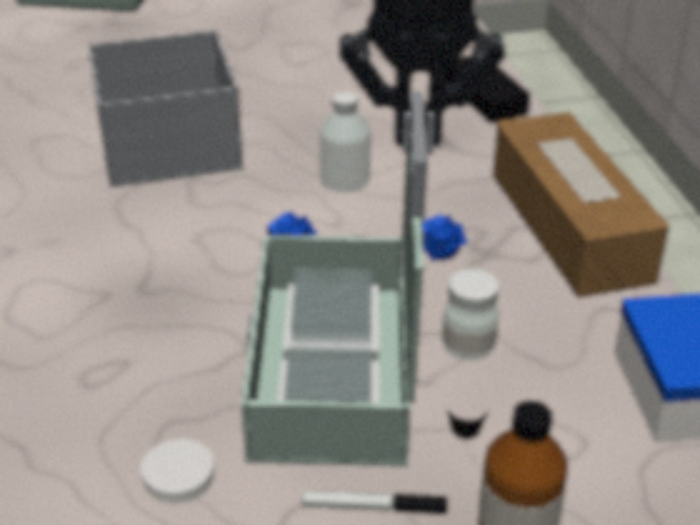

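The lid stands upright at px (413,310), with the fingers on the bar at (418,110). The jar, stopper, marker and dish are undisturbed. The angle estimates are 1.58–1.63, so I'll ease it back about 3 mm and hold.

Call:
carry_out([
  [-0.001,0,0,0,0,0,0],
  [-0.003,0.0007,0,0,0,0,0],
  [-0.003,0.0007,0,0,0,0,0],
  [-0.003,0.0007,0,0,0,0,0],
  [-0.003,0.0007,0,0,0,0,0],
  [-0.003,0.0007,0,0,0,0,0],
  [-0.003,0.0007,0,0,0,0,0],
  [-0.003,0.0007,0,0,0,0,0],
])

```text
clock: 19.9
tool_pos: [0.6917, -0.0708, 0.2443]
orientation: [2.461, 1.948, 0.005]
ft_force: [-0.6, 0.6, 6.1]
grip_width: 0.12
grip_force: 43.1
```

```bash
python3 l.py; python3 d.py | grep ball
```

```text
{'clock': np.float64(19.9), 'tool_pos': array([ 0.6917, -0.0708,  0.2443]), 'grip_width': np.float64(0.1197), 'grip_force': np.float64(43.1158), 'ft_force': array([-0.6316,  0.6133,  6.0605]), 'ft_torque': array([0.2837, 0.3505, 0.0059])}
arc angle 1.559447540015959 radius 0.18896937030130878
scene 0.95 1508 lid angle fit 1.7514849724792072 med 1.581972397171846
side 0.76 368 lid angle fit 1.5751558641721362 med 1.5278815235752092
ball_big 0.58 [314. 271.] [0.784 0.109 0.034] [ 19.  53. 114.]
ball_big 0.51 [358. 240.] [0.629 0.146 0.034] [ 22.  54. 115.]
ball_small 0.61 [481. 254.] [0.465 0.436 0.031] [117. 116. 111.]Traceback (most recent call last):
  File "d.py", line 13, in <module>
    print(m.sum(),"a",np.percentile(a[m],[1,50,99]),"b",np.percentile(b[m],[1,99]),"z",np.percentile(q[:,2],[5,50,95]))
                      ~~~~~~~~~~~~~^^^^^^^^^^^^^^^^
    return _quantile_unchecked(
        a, q, axis, out, overwrite_input, method, keepdims, weights)
    return _ureduce(a,
                    func=_quantile_ureduce_func,
    ...<5 lines>...
                    overwrite_input=overwrite_input,
                    method=method)
    r = func(a, **kwargs)
    result = _quantile(arr,
                       quantiles=q,
    ...<2 lines>...
                       out=out,
                       weights=wgt)
    slices_having_nans = np.isnan(arr[-1, ...])
                                  ~~~^^^^^^^^^
IndexError: index -1 is out of bounds for axis 0 with size 0
```

```bash
python3 -c "
from bench import job; print(job.finish_job())"
```

```text
the job is handed in; nothing more can be done
None
```

I put both paper balls in the bin and handed the job in with the lid gripped by its bar and standing straight up (about 1.56 rad from the arm's position; camera fits of the lid were noisier). In the last check the detector found the small ball in the bin but missed the big one, last seen there just before the lid was raised.

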